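# Count the customer, find the rattling token tin, hold it out over the change dish

### The arm

A 6-joint arm with a two-finger parallel gripper is mounted at the origin on a cart in front of the work surface, level with it; the furniture and walls round the work are solid. World frame = base frame: x ahead of the robot, y to its left, z up, the work surface at z = 0. Lengths are in m, angles in rad, forces in N, time in s.
With the tool pointing down it reaches from about 0.375 to 0.975 m from the base axis. Payload 3.8 kg.
Tool frame: the origin (TCP) lies midway between the tips of the shut fingers; the grasp point (between the pads) lies 19 mm behind it; z points along the fingers, y is the line along which they close (so a half turn about z gives the same grasp; the last joint's range is limited). The gripper opens to 85 mm and grips with 20 to 120 N. Pads are 22 mm wide; open, the fingers measure 114 mm over their backs; the gripper's body (76 mm by 85 mm) begins 54 mm behind the grasp point. The pads swing forward as they close: fully open they stand 13 mm farther back than shut.
Start: joints at [1.25, 0.264, 1.604, -0, 1.274, -0.037], TCP at [0.189, 0.648, 0.231] pointing down, gripper open.
Joint ranges: [-2.63, 2.63], [-0.94, 2.18], [0.31, 2.57], [-1.31, 4.45], [0, 2.66], [-2.55, 2.55]. Speed limits (rad/s): [2.57, 2.57, 3.14, 3.14, 3.14, 3.14].

### API

Orientations are given as a rotation vector (axis times angle).
In Python, from workcell import status, read_camera, workorder, masks_of gives the robot as it stands.
- The arm moves only by the tool drive_tool, never from a script. Its argument "rows" is a list of rows, each a list of 7 numbers: the turn, a rotation vector about the tool's x, y, z in degrees, then the shift along the tool's x, y, z in m, then the opening, from 0 (shut) to 1 (fully open). In form: [[ax, ay, az, tx, ty, tz, claw], ...]. A call has 1 to 8 rows; each row shifts and turns the commanded pose from where the row before left it, along the tool's axes as they then stand; what a row does not reach is not made up. A row lasts 1/12 s, in which the tool goes at most 41.7 mm and 7.16 degrees, less where a joint would pass 70% of its speed; a pose out of reach is approached as far as the arm can. A call is refused whole if a number of a shift passes 0.0417 or a number of a turn 7.16, either way. A call with a gripper value outside its range is refused whole. The fingers move at their own pace and stop on an object; "force" is the grip in N (left out, the last holds). Time passes only in rows, so rows that do not move let the fingers close. It gives the time, the measured TCP pose, the force, the opening and the grip force at its end, in the units of the state.
- status.read_state(): the state, without advancing time (a new reading comes with each control period).
- read_camera(name): name is "scene" or "side" or "wrist"; returns a dict with "color" (420x560x3 uint8, red, green, blue), "intrinsics" (3x3 intrinsics, pixels), "world_from_camera" (4x4, takes a point from camera to world coordinates); the wrist camera has in their place "mount" (4x4, takes a point from camera to tool coordinates, whose origin is the TCP and whose axes are the flange's). Camera axes: x right, y up, looking along -z (the intrinsics and any distortion apply to the point x, -y, -z); pixel columns grow to the right and rows downward; lengths in m; the calibration is good to about 2 mm. A picture is of the moment at which its call begins: read the wrist's pose just before it. There is no depth.
- workorder.finish_job(): hands the job in; it is judged then, once.
Trained networks look in a picture, given as the dict that the camera call returned (one of the last four; its "shot" number tells which), for a name from the list of things; names that differ only in an ending like _2 or _b are one class to them, and where a whole thing is asked for, a point or a joint stands for the part that bears it (a point fixed in the world has none). Each returns a list of dicts, best first, with "score" (0 to 1); they miss things now and then, are a little off and sometimes report something else, mostly with a low value. They report only what shows in the picture. A call takes as long as a camera call.
- masks_of(picture, name): "mask" (420x560 bool, what is visible of it) and "bbox" ([left, top, right, bottom] in pixels, round what is visible of it).
The state is a dict: "time": time; "q": joint angles; "joint_vel": joint speeds; "joint_torque": joint torques, N m; "tool_pos": TCP position; "tcp_rot": TCP orientation; "wrist_force": force on the tool from outside, world axes, zero at the start; "torque": the same for the moment, N m; "width": opening from 0.0 (shut) to 1.0 (fully open); "grip_force": force on a finger pad.
Only numpy, scipy, OpenCV 4.12 (cv2) and the standard library are available. Lean on these libraries where they do the work, as an engineer would, in place of code of your own. Each camera call takes 0.05 s, during which the arm holds its last target. There are 200 camera calls.

### The job

A customer wants tokens for the gumball dispenser. First count them on the tally counter: swing its lever fully down to the stop and let it spring back. The wrapped token rolls lie loose in one of the three shut mint tins, the other two are packed tight with mints: shake the tins one after another until one rattles, laying a quiet one back flat where it lay, then hold the rattling tin out to the customer over the middle of the change dish, level and still, about 10 cm above the table. Finish while holding it there, do not put it down; leave the other goods where they are.

Things in the scene. Friction and masses are not known exactly. Their poses are not given: they have to be found in the camera images.
- tin_a: One of three like shut mint tins, 65 (x) x 102 (y) x 20 mm, 210 g or so; origin: centre of underside, z up. Grasp from above across x. Two are packed tight, quiet; one, anywhere, holds two loose token rolls, 60 g each, that roll 68 mm along y and bang on its ends when shaken; after a brisk 100 mm stroke along y they lie at the leading end (0.05 N m at the wrist).
- tin_b: One of three like shut mint tins, 65 (x) x 102 (y) x 20 mm, 210 g or so; origin: centre of underside, z up. Grasp from above across x. Two are packed tight, quiet; one, anywhere, holds two loose token rolls, 60 g each, that roll 68 mm along y and bang on its ends when shaken; after a brisk 100 mm stroke along y they lie at the leading end (0.05 N m at the wrist).
- tin_c: One of three like shut mint tins, 65 (x) x 102 (y) x 20 mm, 210 g or so; origin: centre of underside, z up. Grasp from above across x. Two are packed tight, quiet; one, anywhere, holds two loose token rolls, 60 g each, that roll 68 mm along y and bang on its ends when shaken; after a brisk 100 mm stroke along y they lie at the leading end (0.05 N m at the wrist).
- tally_counter: Desk tally counter on a 94 x 92 mm foot plate screwed to the table; housing 60 mm wide, top 53 mm above the table. Origin at the centre of the plate's underside; its front, with the number window, faces its -x; the lever is on its -y side.
- counter_lever (a joint): Advance lever of the tally counter, rad: 0 at rest (arm 30 degrees up, pointing to the counter's -x), grows as the thumb pad is pressed down, stop at 0.73 (arm 12 degrees below level). Sprung: the pad takes about 1.3 N to start and 3.1 N at the stop, and the lever returns by itself when let go.
- lever_pad (a point): Middle of the top of the lever's black thumb pad (26 x 22 x 8 mm), where to press: 64 mm from the pivot along the arm and 4 mm above the arm's line. It moves with the lever in the counter's x-z plane: at rest 70 mm above the table, at the stop about 25 mm.
- lever_pivot (a point): Point on the lever's hinge line (parallel to the counter's y), 34 mm above the table, fixed to the counter and in line with the pad.
- change_dish: Round black change dish with a nubbed rubber mat, 110 mm across, 16 mm high, on the table between the tins and the tally counter; it stays where it is. Origin at the centre of its underside.
- price_stamp: Bystander: price stamp, wooden block 33 x 58 mm with a turned knob, 76 mm high, standing between the tins and the change dish. Origin at the centre of its underside.
- choc_bar: Bystander: chocolate bar in a blue-green wrapper, 57 x 162 x 12 mm, lying behind the tins. Origin at the centre of its underside.
- tape_roll: Bystander: roll of brown tape, 93 mm across, 48 mm high, lying flat behind the change dish. Origin at the centre of its underside.
- lollipop: Bystander: whirl lollipop, 157 mm long, 21 mm thick, lying behind the tins at the left. Origin at the centre of its underside.
- jar: Bystander: sprinkle jar with a screw lid, 46 mm across, 96 mm high, standing behind the tape. Origin at the centre of its underside.

How it is judged:
By the outcome, as a careful person would: the job done as asked, in the order asked, and still so for the second after the job is handed in, while the arm keeps its last pose, push and grip.
It also fails if it takes over 72 s, if anything falls off the work surface, if the arm or the gripper's body presses on something with over 40 N, if the wrist force passes 120 N, or if a joint passes its speed limit or range.

## Working session

There is one attempt and no reset: what is moved stays moved. The work goes in short steps, Python scripts to look and compute and a tool call to move; the robot and the scene stay as the last step left them, time stands still between calls to the robot, and variables do not carry over. Pictures are saved under pics/ and viewed, at most 10 in all, crops included, and the job is handed in when it is done.

Besides the shell and the picture viewer there is one more tool, called after "Call:" as name(argument=value, ...), one argument or row to a line, values as JSON. drive_tool: Moves the arm, as the interface text tells. Its arguments: {"type":"object","properties":{"rows":{"type":"array"},"force":{"type":"number"}},"required":["rows"]}

```bash
ls; mkdir -p pics
cat > h.py <<'E'
import numpy as np, cv2
from workcell import status, read_camera, workorder, masks_of
def ray(cam,uv):
    K=cam["intrinsics"];T=cam["world_from_camera"]
    uv=np.atleast_2d(uv).astype(float)
    d=np.c_[(uv[:,0]-K[0,2])/K[0,0],-(uv[:,1]-K[1,2])/K[1,1],-np.ones(len(uv))]
    return T[:3,3],d@T[:3,:3].T
def onz(cam,uv,z):
    o,d=ray(cam,uv); return o+d*((z-o[2])/d[:,2])[:,None]
def save(cam,n): cv2.imwrite(f"pics/{n}.png",cam["color"][:,:,::-1])
E
python3 - <<'E'
from h import *
np.set_printoptions(precision=4,suppress=True)
s=status.read_state();print(s)
for n in("scene","side"):
    c=read_camera(n);save(c,n+"0")
    print(n,{k:v for k,v in c.items() if k!="color"})
    for t in ["tin_a","tally_counter","counter_lever","change_dish","price_stamp","choc_bar","tape_roll","lollipop","jar"]:
        for m in masks_of(c,t)[:4]:
            print(t,round(m["score"],2),np.round(m["bbox"]),m["mask"].sum())
E
```

```text
pics
{'time': 0.0, 'q': array([ 1.2501,  0.2648,  1.6054, -0.    ,  1.2737, -0.0369]), 'joint_vel': array([-0.0001, -0.0016, -0.0003, -0.0001, -0.0006, -0.0001]), 'joint_torque': array([ -0.0003, -51.5123, -36.7305,  -0.0001,   0.0133,  -0.    ]), 'tool_pos': array([0.1888, 0.6473, 0.23  ]), 'tcp_rot': array([-0.4442, -3.1096,  0.0035]), 'wrist_force': array([ 0.0024,  0.6859, -0.0379]), 'torque': array([-0.0458, -0.0687,  0.0319]), 'grip_force': 0.0, 'width': 0.9996625631206341}
scene {'intrinsics': array([[411.5266,   0.    , 271.7625],
       [  0.    , 411.5266, 210.5789],
       [  0.    ,   0.    ,   1.    ]]), 'world_from_camera': array([[ 0.7063,  0.4888, -0.512 , -0.1498],
       [-0.7076,  0.4681, -0.5293, -0.7222],
       [-0.0191,  0.7362,  0.6765,  1.0085],
       [ 0.    ,  0.    ,  0.    ,  1.    ]]), 'shot': 1}
tin_a 0.95 [220. 221. 259. 250.] 545
tin_a 0.69 [175. 176. 200. 200.] 326
tin_a 0.59 [198. 198. 228. 223.] 454
tin_a 0.2 [327. 272. 370. 316.] 1016
tally_counter 0.58 [326. 271. 370. 315.] 958
change_dish 0.67 [275. 247. 316. 275.] 738
change_dish 0.18 [222. 22
[... 327 characters left out ...]
_from_camera': array([[-0.9997, -0.0232,  0.0009,  0.5691],
       [ 0.0142, -0.5781,  0.8158,  1.2975],
       [-0.0184,  0.8156,  0.5783,  1.0057],
       [ 0.    ,  0.    ,  0.    ,  1.    ]]), 'shot': 2}
tin_a 0.94 [303. 300. 332. 337.] 889
tin_a 0.91 [302. 258. 323. 285.] 567
tin_a 0.82 [302. 228. 330. 252.] 491
tally_counter 0.91 [275. 151. 304. 180.] 451
tally_counter 0.26 [302. 255. 325. 285.] 701
counter_lever 0.38 [295. 151. 307. 157.] 35
change_dish 0.82 [282. 189. 314. 206.] 476
price_stamp 0.68 [313. 196. 328. 222.] 258
choc_bar 0.91 [256. 247. 282. 285.] 635
tape_roll 0.69 [267. 183. 277. 210.] 150
tape_roll 0.34 [316. 194. 326. 221.] 217
lollipop 0.64 [254. 299. 284. 339.] 573
```

Run:
```python
from h import *
np.set_printoptions(precision=3,suppress=True)
out=[]
for n,(a,b,c_,d) in {"scene":(150,150,390,330),"side":(230,130,360,350)}.items():
    c=read_camera(n)
    crop=c["color"][b:d,a:c_,::-1]; f=3 if n=="scene" else 2.7
    cv2.imwrite(f"pics/{n}1.png",cv2.resize(crop,None,fx=f,fy=f,interpolation=cv2.INTER_CUBIC))
    for t,z in [("tin_a",.02),("tally_counter",.03),("change_dish",.012),("price_stamp",.035),("choc_bar",.012),("tape_roll",.03),("lollipop",.01),("jar",.05)]:
        for m in masks_of(c,t)[:4]:
            if m["score"]<.5: continue
            k=cv2.findContours(m["mask"].astype(np.uint8),0,2)[0];k=max(k,key=len)[:,0]
            P=onz(c,k,z)[:,:2]; r=cv2.minAreaRect(P.astype(np.float32)*1000)
            print(n,t,round(m["score"],2),np.array(r[0]),np.array(r[1]),round(r[2],1))
```

```text
scene tin_a 0.62 [463.526 200.671] [113.736  76.501] 84.8
scene tin_a 0.59 [466.357 380.83 ] [126.442  77.431] 88.7
scene tin_a 0.57 [443.772  45.834] [115.09   72.284] 87.2
scene tally_counter 0.59 [ 505.123 -354.719] [116.621 107.   ] 72.9
scene change_dish 0.86 [ 495.551 -159.118] [104.35  107.251] 75.9
scene price_stamp 0.77 [419.528 -85.489] [80.076 64.173] 21.2
scene choc_bar 0.91 [588.412 164.135] [ 63.903 155.66 ] 8.3
scene tape_roll 0.58 [ 614.008 -166.208] [133.476  90.565] 38.4
scene lollipop 0.7 [589.867 417.238] [80.034 66.592] 43.9
scene jar 0.8 [ 703.939 -137.139] [123.721  44.832] 34.2
scene jar 0.73 [ 469.642 -180.272] [103.425 100.466] 44.1
side tin_a 0.97 [467.45 219.21] [122.045  64.646] 86.9
side tin_a 0.79 [471.652 393.832] [115.393  65.448] 88.3
side tin_a 0.76 [447.02   63.628] [118.548  64.128] 87.9
side tally_counter 0.81 [ 508.958 -340.806] [152.815  90.061] 83.1
side change_dish 0.62 [ 490.729 -163.333] [110.594 101.085] 87.6
side price_stamp 0.51 [421.319 -73.759] [ 42.809 125.78 ] 3.3
side choc_bar 0.68 [587.485 172.63 ] [ 51.395 174.475] 7.8
side tape_roll 0.67 [ 585.201 -163.275] [ 28.044 142.107] 0.1
side lollipop 0.69 [575.179 388.942] [128.966  69.708] 61.5
side lollipop 0.6 [ 500.416 -400.725] [206.844  96.216] 81.6
side jar 0.65 [ 457.207 -410.95 ] [27.773 13.606] 60.8
```

View pics/scene1.png

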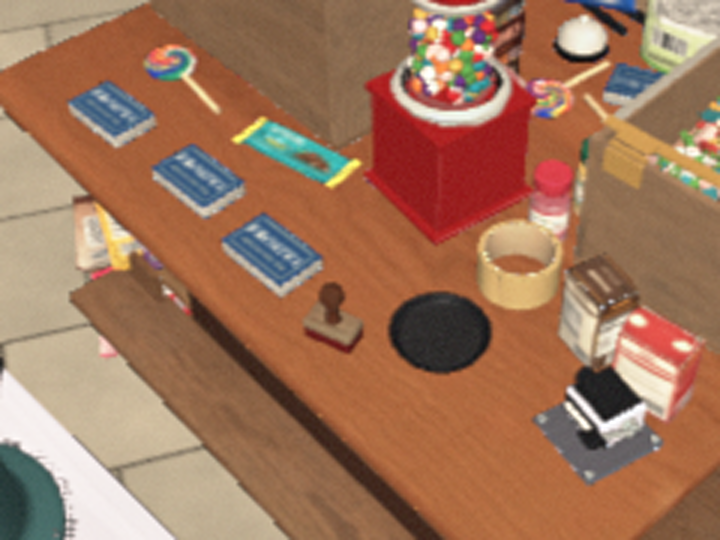

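View pics/side1.png

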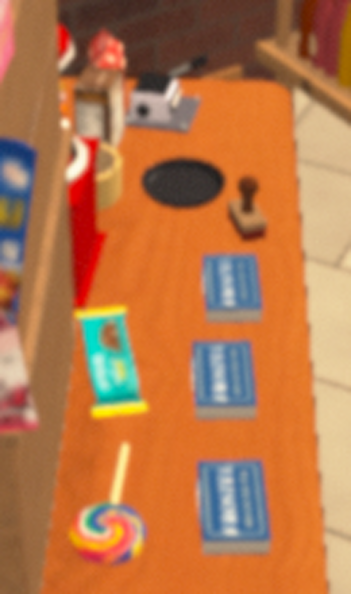

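The scene picture shows three blue tins in a row at crop (112,112), (198,180) and (272,252). The stamp is at (333,320), the dish at (440,332) and the counter at (600,420), with cartons behind the counter. The side view agrees. I'll turn the tool square to the world axes first, then move over the tins.

Call:
drive_tool(
  rows=[
    [0,0,6.7,0,0,-0.01,0.5],
    [0,0,6.7,0,0,-0.01,0.2],
    [0,0,6.7,0,0,-0.01,0],
    [0,0,6.7,0,0,-0.01,0],
    [0,0,6.7,0,0,-0.01,0],
    [0,0,6.7,0,0,-0.01,0],
    [0,0,6.7,0,0,-0.01,0],
    [0,0,6.7,0,0,0,0],
  ],
)

```text
time: 2.57
tool_pos: [0.1894, 0.6491, 0.3043]
tcp_rot: [-1.806, -2.569, -0.007]
wrist_force: [-0.5, -0.3, -0.1]
width: -0.001
grip_force: 0.0
```

Call:
drive_tool(
  rows=[
    [0,0,6.7,0,0,0,0],
    [0,0,6.7,0,0,0,0],
    [0,0,6.7,0,0,0,0],
    [0,0,0,-0.035,0.022,0,0],
    [0,0,0,-0.035,0.022,0,0],
    [0,0,0,-0.035,0.022,0,0],
    [0,0,0,-0.035,0.022,0,0],
    [0,0,0,-0.035,0.022,0,0],
  ],
)

```text
time: 3.23
tool_pos: [0.2997, 0.4715, 0.3013]
tcp_rot: [2.22, 2.223, 0.0]
wrist_force: [1.6, 1.4, 0.1]
width: -0.003
grip_force: 0.0
```

Call:
drive_tool(
  rows=[
    [0,0,0,-0.035,0.022,0,0],
    [0,0,0,-0.035,0.022,0,0],
    [0,0,0,-0.035,0.022,0,0],
    [0,0,0,-0.035,0.022,0,0],
    [0,0,0,-0.035,0.022,0,0],
    [0,0,0,-0.035,0.022,0,0],
    [0,0,0,-0.035,0.022,0,0],
    [0,0,0,0,0,0,0],
  ],
)

```text
time: 3.9
tool_pos: [0.4566, 0.2223, 0.3016]
tcp_rot: [2.225, 2.212, -0.001]
wrist_force: [0.5, -0.5, -0.0]
width: -0.002
grip_force: 0.0
```

```bash
cat >> h.py <<'E'
from scipy.spatial.transform import Rotation as Ro
def wrist():
    s=status.read_state(); T=np.eye(4); T[:3,:3]=Ro.from_rotvec(s["tcp_rot"]).as_matrix(); T[:3,3]=s["tool_pos"]
    c=read_camera("wrist"); c["world_from_camera"]=T@c["mount"]; return c
def rect(c,m,z):
    k=max(cv2.findContours(m["mask"].astype(np.uint8),0,2)[0],key=len)[:,0]
    P=onz(c,k,z)[:,:2]; r=cv2.minAreaRect(P.astype(np.float32)*1000)
    return np.array(r[0]),np.array(r[1]),round(r[2],1)
E
python3 - <<'E'
from h import *
np.set_printoptions(precision=3,suppress=True)
c=wrist();save(c,"w0");print(c["mount"],c["intrinsics"],c["world_from_camera"], c.keys())
for t,z in [("tin_a",.02),("change_dish",.014),("price_stamp",.03)]:
    for m in masks_of(c,t)[:4]:
        if m["score"]>.3: print(t,round(m["score"],2),np.round(m["bbox"]),*rect(c,m,z))
E
```

```text
[[ 0.     0.958  0.287  0.072]
 [ 1.    -0.     0.001 -0.001]
 [ 0.001  0.287 -0.958 -0.141]
 [ 0.     0.     0.     1.   ]] [[326.822   0.    284.458]
 [  0.    326.822 207.412]
 [  0.      0.      1.   ]] [[ 1.     0.006  0.     0.456]
 [-0.006  0.957  0.29   0.295]
 [ 0.002 -0.29   0.957  0.442]
 [ 0.     0.     0.     1.   ]] dict_keys(['color', 'intrinsics', 'mount', 'shot', 'world_from_camera'])
tin_a 0.71 [269.   0. 324.  78.] [471.654 372.059] [80.112 66.781] 89.7
tin_a 0.71 [254. 247. 300. 264.] [446.452  99.829] [21.518 59.322] 89.6
tin_a 0.7 [269. 141. 319. 214.] [467.886 207.438] [103.204  66.33 ] 88.8
```

View pics/w0.png

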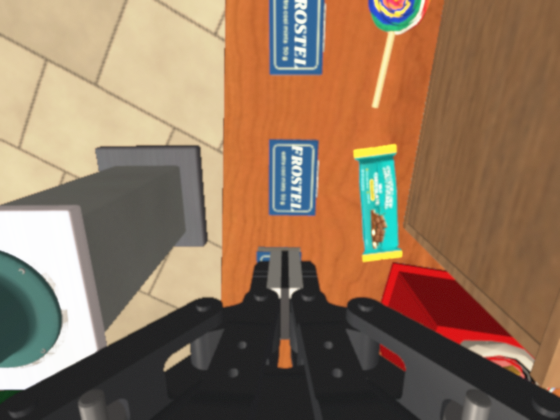

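The wrist view shows the middle tin whole at pixel (294,177), giving (0.468, 0.207). The far tin is cut by the top edge and the near one is partly behind the fingers. All three are square to the table edge. Next I go along -y to see the dish and the counter.

Call:
drive_tool(
  rows=[
    [0,0,0,-0.04,0,0,0],
    [0,0,0,-0.04,0,0,0],
    [0,0,0,-0.04,0,0,0],
    [0,0,0,-0.04,0,0,0],
    [0,0,0,-0.04,0,0,0],
    [0,0,0,-0.04,0,0,0],
    [0,0,0,-0.04,0,0,0],
    [0,0,0,-0.04,0,0,0],
  ],
)

```text
time: 4.77
tool_pos: [0.4535, -0.0916, 0.3016]
tcp_rot: [2.216, 2.226, 0.001]
wrist_force: [0.3, 0.3, -0.7]
width: -0.003
grip_force: 0.0
```

Call:
drive_tool(
  rows=[
    [0,0,0,-0.04,0,0,0],
    [0,0,0,-0.04,0,0,0],
    [0,0,0,-0.02,0,0,0],
    [0,0,0,0,0,0,0],
  ],
)

```text
time: 5.1
tool_pos: [0.454, -0.1938, 0.3012]
tcp_rot: [2.222, 2.22, -0.002]
wrist_force: [0.3, -0.2, -0.3]
width: 0.0
grip_force: 0.0
```

Run:
```python
from h import *
np.set_printoptions(precision=3,suppress=True)
c=wrist();save(c,"w1");print(status.read_state()["tool_pos"])
for t,z in [("tin_a",.02),("change_dish",.016),("price_stamp",.03)]:
    for m in masks_of(c,t)[:4]:
        if m["score"]>.3: print(t,round(m["score"],2),np.round(m["bbox"]),*rect(c,m,z))
```

```text
[ 0.454 -0.192  0.301]
tin_a 0.67 [272.  97. 356. 182.] [ 491.376 -163.569] [105.296 105.999] 90.0
tin_a 0.63 [254.   1. 305.   5.] [446.419  -4.357] [ 1.987 55.445] 89.9
change_dish 0.64 [273. 100. 355. 184.] [ 491.717 -164.082] [108.901 106.748] 89.4
price_stamp 0.81 [239.  43. 275.  99.] [418.162 -80.473] [32.554 57.209] 14.7
```

Call:
drive_tool(
  rows=[
    [0,0,0,-0.04,0,0,0],
    [0,0,0,-0.04,0,0,0],
    [0,0,0,-0.04,0,0,0],
    [0,0,0,-0.04,0,0,0],
    [0,0,0,-0.04,0,0,0],
    [0,0,0,-0.04,0,0,0],
    [0,0,0,0,0,0,0],
  ],
)

```text
time: 5.88
tool_pos: [0.4542, -0.4362, 0.3002]
tcp_rot: [2.221, 2.22, -0.004]
wrist_force: [0.3, -0.1, -0.0]
width: 0.001
grip_force: 0.0
```

Run:
```python
from h import *
np.set_printoptions(precision=3,suppress=True)
c=wrist();save(c,"w2");print(status.read_state()["tool_pos"]);print(c["world_from_camera"])
for t,z in [("tally_counter",.0),("counter_lever",.05),("lever_pad",.07),("change_dish",.016)]:
    for m in masks_of(c,t)[:4]:
        if m["score"]>.1: print(t,round(m["score"],2),np.round(m["bbox"]),*rect(c,m,z))
b=c["color"][60:340,180:460,::-1]
cv2.imwrite("pics/w2c.png",cv2.resize(b,None,fx=2.1,fy=2.1,interpolation=2))
```

```text
[ 0.454 -0.433  0.3  ]
[[ 1.    -0.     0.002  0.454]
 [-0.001  0.957  0.29  -0.364]
 [-0.002 -0.29   0.957  0.441]
 [ 0.     0.     0.     1.   ]]
tally_counter 0.59 [277.  56. 374. 147.] [ 508.451 -352.532] [113.52  104.346] 73.7
counter_lever 0.63 [278. 113. 342. 137.] [ 482.551 -386.921] [22.143 70.809] 76.2
lever_pad 0.96 [280. 117. 343. 139.] [ 481.739 -385.934] [21.745 68.606] 76.5
```

View pics/w2c.png

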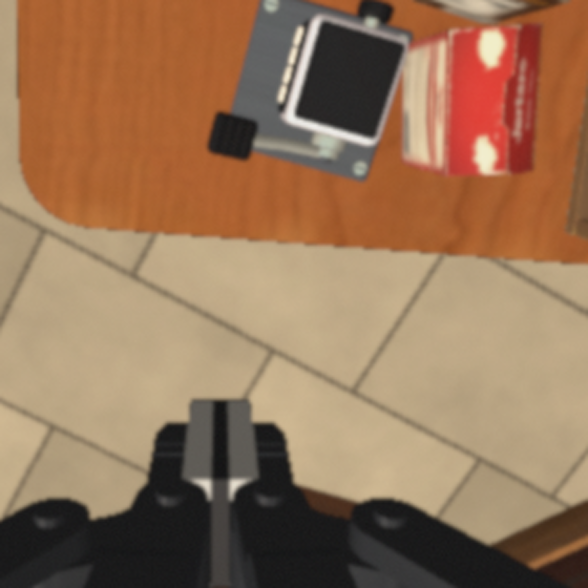

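The picture shows the counter turned about -15°. Its black pad is at crop (233,136), full-image pixel (291,125), which gives (0.461, -0.381) at z = 0.07. The housing corner at x ≈ 0.488 clears the fingers. I'll press at about (0.455, -0.381).

Call:
drive_tool(
  rows=[
    [0,0,0,0.026,0,0.03,0],
    [0,0,0,0.026,0,0.03,0],
    [0,0,0,0,0.001,0.04,0],
    [0,0,0,0,0,0.04,0],
    [0,0,0,0,0,0.04,0],
    [0,0,0,0,0,0.03,0],
    [0,0,0,0,0,0.01,0],
    [0,0,0,0,0,0,0],
  ],
)

```text
time: 6.8
tool_pos: [0.453, -0.3764, 0.0784]
tcp_rot: [-2.214, -2.22, 0.0]
wrist_force: [-0.4, -0.3, -0.7]
width: 0.001
grip_force: 0.0
```

Call:
drive_tool(
  rows=[
    [0,0,0,0,0,0.006,0],
    [0,0,0,0,0,0.006,0],
    [0,0,0,0,0,0.006,0],
    [0,0,0,0,0,0.006,0],
    [0,0,0,0,0,0,0],
  ],
)

```text
time: 7.22
tool_pos: [0.4551, -0.3803, 0.0573]
tcp_rot: [2.22, 2.221, 0.0]
wrist_force: [0.4, -0.7, 0.5]
width: -0.001
grip_force: 0.7
```

Run:
```python
from h import *
c=wrist();side=read_camera("side");sc=read_camera("scene")
print([status.read_state()["wrist_force"].round(2)])
a=cv2.resize(c["color"][100:380,140:460],(400,350));b=cv2.resize(side["color"][110:210,240:360],(400,333),interpolation=2)
d=cv2.resize(sc["color"][240:330,310:400],(400,400),interpolation=2)
im=np.zeros((600,800,3),np.uint8);im[:350,:400]=a;im[:333,400:]=b
e=cv2.resize(d,(250,250));im[350:,:250]=e
cv2.imwrite("pics/p3.png",im[:,:,::-1])
```

```text
[array([ 0.21, -0.07,  0.5 ])]
```

View pics/p3.png

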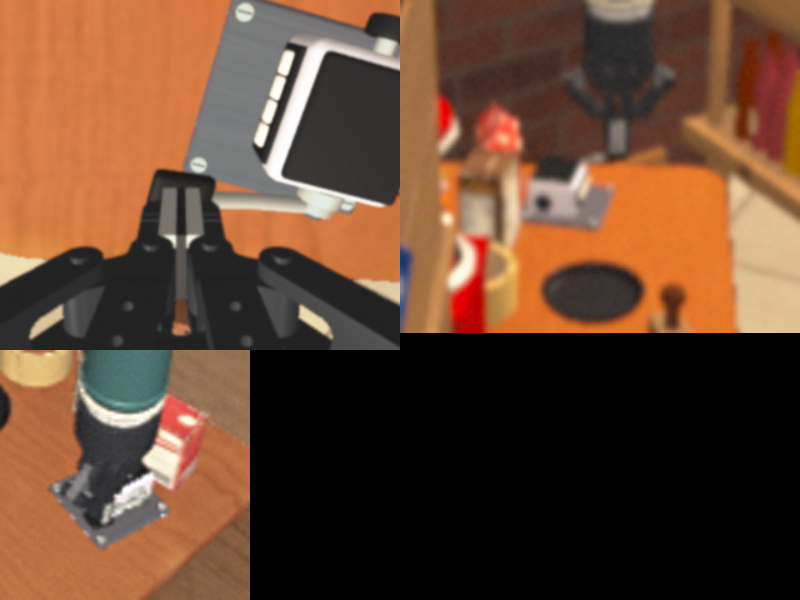

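In the wrist view the black pad, at (185,185) in that tile, lies under the fingertips with the arm leading right to the pivot. The alignment is good, so I press on.

Call:
drive_tool(
  rows=[
    [0,0,0,0,0,0.006,0],
    [0,0,0,0,0,0.006,0],
    [0,0,0,0,0,0.006,0],
    [0,0,0,0,0,0.006,0],
    [0,0,0,0,0,0,0],
    [0,0,0,0,0,0,0],
  ],
)

```text
time: 7.87
tool_pos: [0.4541, -0.3795, 0.0325]
tcp_rot: [-2.219, -2.221, 0.0]
wrist_force: [-1.7, -0.7, 2.5]
width: -0.004
grip_force: 1.5
```

Call:
drive_tool(
  rows=[
    [0,0,0,0,0,0.003,0],
    [0,0,0,0,0,0.001,0],
    [0,0,0,0,0,0,0],
  ],
)

```text
time: 8.12
tool_pos: [0.4545, -0.3796, 0.029]
tcp_rot: [-2.22, -2.222, 0.0]
wrist_force: [-2.5, 0.4, 3.5]
width: 0.001
grip_force: 1.6
```

Call:
drive_tool(
  rows=[
    [0,0,0,0,0,0.002,0],
    [0,0,0,0,0,0,0],
  ],
)

```text
time: 8.28
tool_pos: [0.4547, -0.3797, 0.0271]
tcp_rot: [2.221, 2.222, 0.0]
wrist_force: [-1.4, 0.1, 4.0]
width: -0.004
grip_force: 1.7
```

Not yet a hard stop; small steps further.

Call:
drive_tool(
  rows=[
    [0,0,0,0,0,0.002,0],
    [0,0,0,0,0,0,0],
  ],
)

```text
time: 8.45
tool_pos: [0.4549, -0.3799, 0.0261]
tcp_rot: [-2.221, -2.222, -0.0]
wrist_force: [-3.6, 1.3, 8.8]
width: 0.003
grip_force: 4.7
```

Call:
drive_tool(
  rows=[
    [0,0,0,0,0,0.001,0],
    [0,0,0,0,0,0,0],
  ],
)

```text
time: 8.62
tool_pos: [0.455, -0.3799, 0.0258]
tcp_rot: [2.22, 2.222, 0.0]
wrist_force: [-4.4, 2.1, 13.2]
width: 0.0
grip_force: 6.7
```

Call:
drive_tool(
  rows=[
    [0,0,0,0,0,0.001,0],
    [0,0,0,0,0,0,0],
  ],
)

```text
time: 8.78
tool_pos: [0.4551, -0.38, 0.0255]
tcp_rot: [2.22, 2.222, 0.0]
wrist_force: [-5.5, 4.3, 16.1]
width: 0.001
grip_force: 8.9
```

Firm stop (16 N with no further travel). Release it and go to the nearest tin.

Call:
drive_tool(
  rows=[
    [0,0,0,0,0,-0.02,0],
    [0,0,0,0,0,-0.04,0],
    [0,0,0,0,0,-0.04,0],
    [0,0,0,0,0,-0.04,0],
    [0,0,0,0,0,-0.04,0],
    [0,0,0,0,0,-0.04,0],
    [0,0,0,0.02,0,-0.01,0],
    [0,0,0,0.03,0,0,0],
  ],
)

```text
time: 9.45
tool_pos: [0.4575, -0.3331, 0.2591]
tcp_rot: [2.215, 2.211, 0.002]
wrist_force: [1.4, 0.3, -0.1]
width: -0.0
grip_force: 0.0
```

Call:
drive_tool(
  rows=[
    [0,0,0,0.04,0,0,0.5],
    [0,0,0,0.04,0,0,1],
    [0,0,0,0.04,0,0,1],
    [0,0,0,0.04,0,0,1],
    [0,0,0,0.04,0,0,1],
    [0,0,0,0.04,0,0,1],
    [0,0,0,0.03,0,0,1],
    [0,0,0,0,0,0,1],
  ],
)

```text
time: 10.12
tool_pos: [0.4542, -0.0548, 0.253]
tcp_rot: [-2.214, -2.226, -0.004]
wrist_force: [-0.0, -0.6, 0.1]
width: 1.002
grip_force: 0.0
```

Run:
```python
from h import *
np.set_printoptions(precision=3,suppress=True)
s=status.read_state();print(s["time"],s["tool_pos"])
c=wrist();save(c,"w4")
for m in masks_of(c,"tin_a"):
    if m["score"]>.3: print(round(m["score"],2),np.round(m["bbox"]),*rect(c,m,.02))
c=read_camera("side")
for n in("counter_lever","lever_pad"):
  for m in masks_of(c,n)[:2]: print(n,m["score"],m["bbox"])
b=c["color"][140:190,260:320,::-1];cv2.imwrite("pics/s4.png",cv2.resize(b,None,fx=6,fy=6,interpolation=2))
```

```text
10.1167 [ 0.454 -0.055  0.253]
0.68 [251.  24. 311. 130.] [447.25   50.495] [101.016  64.901] 89.0
lever_pad 0.37 [295.4, 150.1, 302.8, 155.1]
```

View pics/s4.png

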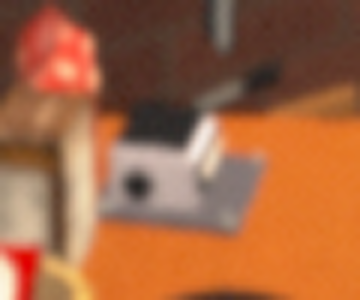

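The lever is back up at rest: its pad is at (262,75) in the crop, above the housing top. The near tin is at (0.447, 0.0505) with sizes of 101 x 65 mm, as expected. Grasp it.

Call:
drive_tool(
  force=60,
  rows=[
    [0,0,0,0.035,-0.002,0.02,1],
    [0,0,0,0.035,-0.002,0.03,1],
    [0,0,0,0.036,-0.003,0.04,1],
    [0,0,0,0,0,0.04,1],
    [0,0,0,0,0,0.04,1],
    [0,0,0,0,0,0.03,1],
    [0,0,0,0,0,0.02,1],
    [0,0,0,0,0,0,1],
  ],
)

```text
time: 11.03
tool_pos: [0.4439, 0.0333, 0.0404]
tcp_rot: [-2.218, -2.215, 0.012]
wrist_force: [-1.5, 0.5, -0.1]
width: 0.996
grip_force: 0.0
```

Call:
drive_tool(
  rows=[
    [0,0,0,0,0,0.015,1],
    [0,0,0,0,0,0.012,1],
    [0,0,0,0,0,0.008,1],
    [0,0,0,0,0,0,1],
  ],
)

```text
time: 11.37
tool_pos: [0.448, 0.0338, 0.0098]
tcp_rot: [-2.222, -2.22, 0.002]
wrist_force: [-0.3, -0.5, -0.1]
width: 1.001
grip_force: 0.0
```

Call:
drive_tool(
  rows=[
    [0,0,0,0.016,0,0,1],
    [0,0,0,0,0,0.007,1],
    [0,0,0,0,0,0.006,1],
    [0,0,0,0,0,0,1],
  ],
)

```text
time: 11.7
tool_pos: [0.4479, 0.0502, -0.0032]
tcp_rot: [-2.22, -2.222, 0.001]
wrist_force: [-1.1, 0.4, -0.6]
width: 0.999
grip_force: 0.0
```

Call:
drive_tool(
  rows=[
    [0,0,0,0,0,0,0.6],
    [0,0,0,0,0,0,0.5],
    [0,0,0,0,0,0,0.5],
    [0,0,0,0,0,0,0.5],
    [0,0,0,0,0,0,0.5],
  ],
)

```text
time: 12.12
tool_pos: [0.4488, 0.0503, -0.0021]
tcp_rot: [2.22, 2.222, 0.001]
wrist_force: [-1.1, -1.6, 4.9]
width: 0.723
grip_force: 66.2
```

Call:
drive_tool(
  rows=[
    [0,0,0,0,0,-0.01,0.5],
    [0,0,0,0,0,-0.03,0.5],
    [0,0,0,0,0,-0.04,0.5],
    [0,0,0,0,0,-0.04,0.5],
    [0,0,0,0,0,0,0.5],
  ],
)

```text
time: 12.53
tool_pos: [0.4542, 0.051, 0.1256]
tcp_rot: [2.214, 2.216, 0.017]
wrist_force: [2.2, 0.1, -1.4]
width: 0.722
grip_force: 66.9
```

Call:
drive_tool(
  rows=[
    [0,0,0,0.04,0,0,0.5],
    [0,0,0,0.04,0,0,0.5],
    [0,0,0,0.02,0,0,0.5],
    [0,0,0,0,0,0,0.5],
    [0,0,0,0,0,0,0.5],
    [0,0,0,0,0,0,0.5],
  ],
)

```text
time: 13.03
tool_pos: [0.4475, 0.1502, 0.1167]
tcp_rot: [-2.22, -2.223, 0.002]
wrist_force: [1.4, -0.5, -2.4]
width: 0.724
grip_force: 66.8
```

```bash
cat > tq.py <<'E'
from h import *
np.set_printoptions(precision=3,suppress=True)
L=[]
for i in range(8):
    s=status.read_state();L.append(np.r_[s["torque"],s["wrist_force"]]);read_camera("side")
L=np.array(L);print(s["time"],s["tool_pos"],s["width"],"mean",L.mean(0),"std",L.std(0))
E
python3 tq.py
```

```text
13.3833 [0.448 0.15  0.117] 0.7183745636485174 mean [-0.001  0.026  0.002  0.369 -0.228 -2.238] std [0.016 0.025 0.024 0.639 0.285 0.271]
```

Call:
drive_tool(
  rows=[
    [0,0,0,-0.04,0,0,0.5],
    [0,0,0,-0.04,0,0,0.5],
    [0,0,0,-0.02,0,0,0.5],
    [0,0,0,0,0,0,0.5],
    [0,0,0,0,0,0,0.5],
    [0,0,0,0,0,0,0.5],
  ],
)

```text
time: 13.93
tool_pos: [0.4484, 0.0507, 0.1174]
tcp_rot: [-2.222, -2.221, -0.001]
wrist_force: [0.0, -0.3, -2.2]
width: 0.719
grip_force: 66.8
```

```bash
python3 tq.py
```

```text
14.2833 [0.448 0.051 0.117] 0.725224656034125 mean [ 0.007 -0.018 -0.025 -0.187  0.134 -2.394] std [0.02  0.012 0.021 0.49  0.422 0.413]
```

Torque does not change between the two ends, so this tin is quiet. Lay it back.

Call:
drive_tool(
  rows=[
    [0,0,0,0,0,0.03,0.5],
    [0,0,0,0,0,0.04,0.5],
    [0,0,0,0,0,0.03,0.5],
    [0,0,0,0,0,0.012,0.5],
    [0,0,0,0,0,0.005,0.5],
    [0,0,0,0,0,0,0.5],
    [0,0,0,0,0,0,0.5],
  ],
)

```text
time: 14.92
tool_pos: [0.4491, 0.0508, 0.0007]
tcp_rot: [2.22, 2.222, 0.001]
wrist_force: [0.4, 0.1, -2.7]
width: 0.724
grip_force: 66.8
```

Call:
drive_tool(
  rows=[
    [0,0,0,0,0,0.002,0.5],
    [0,0,0,0,0,0.001,0.5],
    [0,0,0,0,0,0,0.5],
  ],
)

```text
time: 15.17
tool_pos: [0.4493, 0.0507, -0.0021]
tcp_rot: [2.22, 2.221, 0.002]
wrist_force: [-0.4, -0.4, -1.4]
width: 0.726
grip_force: 67.0
```

Call:
drive_tool(
  rows=[
    [0,0,0,0,0,0,0.8],
    [0,0,0,0,0,0,1],
    [0,0,0,0,0,-0.01,1],
    [0,0,0,0,0,-0.03,1],
    [0,0,0,0,0,-0.04,1],
    [0,0,0,0,0,-0.04,1],
    [0,0,0,0,0,-0.03,1],
    [0,0,0,0,0,0,1],
  ],
)

```text
time: 15.83
tool_pos: [0.4539, 0.051, 0.1559]
tcp_rot: [2.214, 2.215, 0.017]
wrist_force: [1.4, 0.7, 0.2]
width: 1.002
grip_force: 0.0
```

Run:
```python
from h import *
np.set_printoptions(precision=3,suppress=True)
s=status.read_state();print(s["time"],s["tool_pos"],s["wrist_force"])
for c in (wrist(),read_camera("side")):
  for m in masks_of(c,"tin_a"):
    if m["score"]>.3: print(round(m["score"],2),np.round(m["bbox"]),*rect(c,m,.02))
```

```text
15.8333 [0.454 0.051 0.156] [1.392 0.741 0.157]
0.64 [237. 133. 316. 254.] [448.863  51.891] [103.241  65.439] 89.0
0.9 [300. 226. 327. 252.] [450.779  65.558] [123.779  68.799] 89.1
0.86 [301. 302. 329. 337.] [473.013 393.791] [115.393  68.172] 88.3
0.71 [298. 258. 325. 288.] [468.674 216.913] [125.463  67.717] 88.0
```

Call:
drive_tool(
  rows=[
    [0,0,0,0.03,0.004,0,1],
    [0,0,0,0.035,0.004,0,1],
    [0,0,0,0.035,0.004,0,1],
    [0,0,0,0.035,0.004,0,1],
    [0,0,0,0.021,0.003,0.02,1],
    [0,0,0,0,0,0.035,1],
    [0,0,0,0,0,0.035,1],
    [0,0,0,0,0,0.02,1],
  ],
)

```text
time: 16.7
tool_pos: [0.4627, 0.2057, 0.0317]
tcp_rot: [-2.216, -2.221, 0.013]
wrist_force: [0.2, 0.6, -0.8]
width: 1.005
grip_force: 0.0
```

Call:
drive_tool(
  rows=[
    [0,0,0,0,0,0,1],
    [0,0,0,0,0,0,1],
  ],
)

```text
time: 16.87
tool_pos: [0.4643, 0.2056, 0.0344]
tcp_rot: [-2.218, -2.22, 0.01]
wrist_force: [0.7, 0.1, 0.9]
width: 0.996
grip_force: 0.0
```

Run:
```python
from h import *
np.set_printoptions(precision=3,suppress=True)
c=wrist()
for m in masks_of(c,"tin_a"):
    if m["score"]>.3: print(round(m["score"],2),np.round(m["bbox"]),*rect(c,m,.02))
```

```text
0.86 [228. 151. 359. 335.] [467.613 207.689] [102.925  64.714] 88.6
```

Call:
drive_tool(
  rows=[
    [0,0,0,0.002,0,0.015,1],
    [0,0,0,0,0,0.012,1],
    [0,0,0,0,0,0.007,1],
    [0,0,0,0,0,0,1],
    [0,0,0,0,0,0,1],
  ],
)

```text
time: 17.38
tool_pos: [0.467, 0.2084, 0.0033]
tcp_rot: [-2.221, -2.222, 0.001]
wrist_force: [-0.4, 0.1, -0.2]
width: 1.002
grip_force: 0.0
```

Grip, lift and stroke it.

Call:
drive_tool(
  rows=[
    [0,0,0,0,0,0.005,1],
    [0,0,0,0,0,0,1],
    [0,0,0,0,0,0,0.6],
    [0,0,0,0,0,0,0.5],
    [0,0,0,0,0,0,0.5],
    [0,0,0,0,0,0,0.5],
    [0,0,0,0,0,0,0.5],
  ],
)

```text
time: 17.97
tool_pos: [0.4678, 0.2089, -0.001]
tcp_rot: [2.22, 2.222, 0.002]
wrist_force: [-0.7, -0.0, 5.2]
width: 0.719
grip_force: 66.1
```

Call:
drive_tool(
  rows=[
    [0,0,0,0,0,-0.01,0.5],
    [0,0,0,0,0,-0.03,0.5],
    [0,0,0,0,0,-0.04,0.5],
    [0,0,0,0,0,-0.04,0.5],
    [0,0,0,0,0,0,0.5],
    [0,0,0,0,0,0,0.5],
  ],
)

```text
time: 18.47
tool_pos: [0.4695, 0.2096, 0.1216]
tcp_rot: [2.219, 2.22, 0.01]
wrist_force: [-0.2, -0.4, -3.2]
width: 0.719
grip_force: 66.4
```

Call:
drive_tool(
  rows=[
    [0,0,0,0.04,0,0,0.5],
    [0,0,0,0.04,0,0,0.5],
    [0,0,0,0.02,0,0,0.5],
    [0,0,0,0,0,0,0.5],
    [0,0,0,0,0,0,0.5],
    [0,0,0,0,0,0,0.5],
  ],
)

```text
time: 18.97
tool_pos: [0.4654, 0.3073, 0.1161]
tcp_rot: [-2.219, -2.222, 0.007]
wrist_force: [-0.3, -0.8, -1.2]
width: 0.722
grip_force: 66.4
```

```bash
python3 tq.py
```

```text
19.3167 [0.467 0.308 0.118] 0.7206521109612469 mean [-0.007  0.009  0.018 -0.159  0.022 -1.873] std [0.018 0.027 0.014 0.409 0.59  0.401]
```

Call:
drive_tool(
  rows=[
    [0,0,0,-0.04,0,0,0.5],
    [0,0,0,-0.04,0,0,0.5],
    [0,0,0,-0.02,0,0,0.5],
    [0,0,0,0,0,0,0.5],
    [0,0,0,0,0,0,0.5],
    [0,0,0,0,0,0,0.5],
  ],
)

```text
time: 19.87
tool_pos: [0.4676, 0.2089, 0.1187]
tcp_rot: [2.222, 2.221, 0.002]
wrist_force: [0.5, -0.7, -1.0]
width: 0.722
grip_force: 66.3
```

```bash
python3 tq.py
```

```text
20.2167 [0.467 0.209 0.118] 0.7234745643533814 mean [ 0.001 -0.004  0.002  0.006 -0.167 -1.817] std [0.028 0.014 0.018 0.421 0.486 0.502]
```

Quiet as well. Lay it back.

Call:
drive_tool(
  rows=[
    [0,0,0,0,0,0.03,0.5],
    [0,0,0,0,0,0.04,0.5],
    [0,0,0,0,0,0.03,0.5],
    [0,0,0,0,0,0.012,0.5],
    [0,0,0,0,0,0.006,0.5],
    [0,0,0,0,0,0,0.5],
    [0,0,0,0,0,0,0.5],
  ],
)

```text
time: 20.85
tool_pos: [0.4683, 0.2092, 0.0013]
tcp_rot: [2.22, 2.222, 0.002]
wrist_force: [0.1, -0.1, -1.9]
width: 0.722
grip_force: 66.4
```

Call:
drive_tool(
  rows=[
    [0,0,0,0,0,0.001,0.5],
    [0,0,0,0,0,0,0.5],
  ],
)

```text
time: 21.02
tool_pos: [0.4683, 0.2091, 0.0003]
tcp_rot: [2.22, 2.222, 0.003]
wrist_force: [-0.4, 0.5, -1.9]
width: 0.724
grip_force: 66.4
```

Call:
drive_tool(
  rows=[
    [0,0,0,0,0,0.002,0.5],
    [0,0,0,0,0,0,0.5],
  ],
)

```text
time: 21.18
tool_pos: [0.4684, 0.2092, -0.001]
tcp_rot: [2.22, 2.222, 0.003]
wrist_force: [-1.7, -1.0, 8.2]
width: 0.72
grip_force: 67.5
```

Call:
drive_tool(
  rows=[
    [0,0,0,0,0,0,0.8],
    [0,0,0,0,0,0,1],
    [0,0,0,0,0,-0.01,1],
    [0,0,0,0,0,-0.03,1],
    [0,0,0,0,0,-0.04,1],
    [0,0,0,0,0,-0.04,1],
    [0,0,0,0,0,-0.03,1],
    [0,0,0,0,0,0,1],
  ],
)

```text
time: 21.85
tool_pos: [0.4724, 0.2107, 0.1561]
tcp_rot: [2.216, 2.218, 0.021]
wrist_force: [1.1, 0.6, 0.6]
width: 0.998
grip_force: 0.0
```

Call:
drive_tool(
  rows=[
    [0,0,0,0.03,0,0,1],
    [0,0,0,0.035,0,0,1],
    [0,0,0,0,0,0,1],
    [0,0,0,0,0,0,1],
  ],
)

```text
time: 22.18
tool_pos: [0.4669, 0.2748, 0.1475]
tcp_rot: [2.218, 2.225, 0.0]
wrist_force: [-0.1, -0.2, 0.4]
width: 1.0
grip_force: 0.0
```

Run:
```python
from h import *
np.set_printoptions(precision=3,suppress=True)
s=status.read_state();print(s["time"],s["tool_pos"])
for c in (wrist(),read_camera("side")):
  for m in masks_of(c,"tin_a"):
    if m["score"]>.3: print(round(m["score"],2),np.round(m["bbox"]),*rect(c,m,.02))
```

```text
22.1833 [0.467 0.275 0.148]
0.93 [238. 350. 298. 369.] [450.364 111.096] [19.174 59.149] 83.9
0.88 [251.   0. 337. 126.] [471.606 378.671] [88.388 64.59 ] 89.5
0.62 [254. 210. 326. 316.] [468.391 210.221] [106.237  64.736] 88.9
0.93 [304. 230. 329. 250.] [448.434  71.692] [93.108 61.89 ] 87.8
0.9 [301. 259. 325. 286.] [467.848 217.243] [117.11   64.202] 88.0
0.63 [303. 304. 330. 337.] [471.803 393.881] [115.378  65.814] 88.2
```

Call:
drive_tool(
  rows=[
    [0,0,0,0.03,0.002,0,1],
    [0,0,0,0.03,0.002,0,1],
    [0,0,0,0.03,0,0,1],
    [0,0,0,0.02,0,0.02,1],
    [0,0,0,0,0,0.035,1],
    [0,0,0,0,0,0.035,1],
    [0,0,0,0,0,0.02,1],
    [0,0,0,0,0,0,1],
  ],
)

```text
time: 23.05
tool_pos: [0.467, 0.3797, 0.0312]
tcp_rot: [-2.22, -2.22, 0.018]
wrist_force: [-0.7, -0.5, -0.7]
width: 0.997
grip_force: 0.0
```

Call:
drive_tool(
  rows=[
    [0,0,0,0,0,0,1],
    [0,0,0,0,0,0,1],
  ],
)

```text
time: 23.22
tool_pos: [0.4723, 0.3837, 0.0387]
tcp_rot: [2.221, 2.221, 0.003]
wrist_force: [1.5, 0.0, 0.4]
width: 1.004
grip_force: 0.0
```

Run:
```python
from h import *
np.set_printoptions(precision=3,suppress=True)
c=wrist()
for m in masks_of(c,"tin_a"):
    if m["score"]>.3: print(round(m["score"],2),np.round(m["bbox"]),*rect(c,m,.02))
```

```text
0.64 [221. 150. 347. 327.] [471.543 386.788] [101.837  64.734] 89.4
```

Call:
drive_tool(
  rows=[
    [0,0,0,0.003,0,0.015,1],
    [0,0,0,0,0,0.012,1],
    [0,0,0,0,0,0.01,1],
    [0,0,0,0,0,0.003,1],
    [0,0,0,0,0,0,1],
    [0,0,0,0,0,0,1],
  ],
)

```text
time: 23.82
tool_pos: [0.4709, 0.3865, -0.0029]
tcp_rot: [-2.221, -2.222, 0.001]
wrist_force: [-0.5, 0.5, -0.0]
width: 1.003
grip_force: 0.0
```

Call:
drive_tool(
  rows=[
    [0,0,0,0,0,0,0.6],
    [0,0,0,0,0,0,0.5],
    [0,0,0,0,0,0,0.5],
    [0,0,0,0,0,0,0.5],
    [0,0,0,0,0,0,0.5],
  ],
)

```text
time: 24.23
tool_pos: [0.4719, 0.3872, -0.0016]
tcp_rot: [2.221, 2.222, 0.003]
wrist_force: [1.0, -0.2, 5.4]
width: 0.72
grip_force: 66.2
```

Call:
drive_tool(
  rows=[
    [0,0,0,0,0,-0.01,0.5],
    [0,0,0,0,0,-0.03,0.5],
    [0,0,0,0,0,-0.04,0.5],
    [0,0,0,0,0,-0.04,0.5],
    [0,0,0,0,0,0,0.5],
    [0,0,0,0,0,0,0.5],
  ],
)

```text
time: 24.73
tool_pos: [0.473, 0.3882, 0.1212]
tcp_rot: [2.22, 2.222, 0.011]
wrist_force: [0.7, -0.3, -2.6]
width: 0.723
grip_force: 68.0
```

Call:
drive_tool(
  rows=[
    [0,0,0,-0.04,0,0,0.5],
    [0,0,0,-0.04,0,0,0.5],
    [0,0,0,-0.02,0,0,0.5],
    [0,0,0,0,0,0,0.5],
    [0,0,0,0,0,0,0.5],
    [0,0,0,0,0,0,0.5],
  ],
)

```text
time: 25.23
tool_pos: [0.4702, 0.2864, 0.1159]
tcp_rot: [-2.221, -2.221, 0.003]
wrist_force: [0.8, 0.3, -2.2]
width: 0.722
grip_force: 68.0
```

```bash
python3 tq.py
```

```text
25.5833 [0.471 0.287 0.117] 0.7253508803435454 mean [-0.01  -0.01   0.008  0.39   0.24  -2.315] std [0.013 0.037 0.023 0.275 0.314 0.389]
```

Call:
drive_tool(
  rows=[
    [0,0,0,0.04,0,0,0.5],
    [0,0,0,0.04,0,0,0.5],
    [0,0,0,0.02,0,0,0.5],
    [0,0,0,0,0,0,0.5],
    [0,0,0,0,0,0,0.5],
    [0,0,0,0,0,0,0.5],
  ],
)

```text
time: 26.13
tool_pos: [0.4706, 0.3862, 0.1169]
tcp_rot: [2.22, 2.223, -0.002]
wrist_force: [0.2, -0.6, -1.7]
width: 0.719
grip_force: 68.0
```

```bash
python3 tq.py
```

```text
26.4833 [0.471 0.386 0.117] 0.7178150202550692 mean [-0.027 -0.006  0.001 -0.238 -0.256 -2.005] std [0.019 0.027 0.032 0.565 0.235 0.184]
```

None shows a clear shift yet, so the strokes were probably too soft. I'll shake this one with abrupt stops, reading row by row.

Call:
drive_tool(
  rows=[
    [0,0,0,-0.041,0,0,0.5],
    [0,0,0,-0.041,0,0,0.5],
    [0,0,0,-0.041,0,0,0.5],
  ],
)

```text
time: 26.78
tool_pos: [0.471, 0.2627, 0.1174]
tcp_rot: [2.218, 2.224, 0.0]
wrist_force: [0.9, -0.6, -2.3]
width: 0.718
grip_force: 68.0
```

Call:
drive_tool(
  rows=[
    [0,0,0,0,0,0,0.5],
  ],
)

```text
time: 26.87
tool_pos: [0.4698, 0.2573, 0.1164]
tcp_rot: [2.223, 2.218, -0.008]
wrist_force: [-0.9, 0.1, -2.6]
width: 0.724
grip_force: 68.0
```

Call:
drive_tool(
  rows=[
    [0,0,0,0,0,0,0.5],
  ],
)

```text
time: 26.95
tool_pos: [0.471, 0.2615, 0.1173]
tcp_rot: [-2.225, -2.218, 0.0]
wrist_force: [0.1, 0.6, -1.3]
width: 0.724
grip_force: 68.0
```

Call:
drive_tool(
  rows=[
    [0,0,0,0,0,0,0.5],
    [0,0,0,0,0,0,0.5],
  ],
)

```text
time: 27.12
tool_pos: [0.4716, 0.2645, 0.1177]
tcp_rot: [2.22, 2.222, 0.002]
wrist_force: [-0.1, -0.2, -2.1]
width: 0.722
grip_force: 68.0
```

```bash
python3 tq.py
```

```text
27.4667 [0.471 0.264 0.117] 0.7206686526379462 mean [ 0.046  0.013  0.002 -0.121  0.263 -2.097] std [0.039 0.021 0.026 0.415 0.451 0.5  ]
```

Call:
drive_tool(
  rows=[
    [0,0,0,0.041,0,0,0.5],
    [0,0,0,0.041,0,0,0.5],
    [0,0,0,0.041,0,0,0.5],
  ],
)

```text
time: 27.77
tool_pos: [0.4712, 0.3876, 0.1173]
tcp_rot: [2.223, 2.22, 0.0]
wrist_force: [0.9, -0.2, -2.4]
width: 0.72
grip_force: 68.0
```

Call:
drive_tool(
  rows=[
    [0,0,0,0,0,0,0.5],
  ],
)

```text
time: 27.85
tool_pos: [0.4716, 0.3937, 0.1181]
tcp_rot: [-2.216, -2.224, -0.009]
wrist_force: [1.4, 0.1, -1.3]
width: 0.725
grip_force: 68.0
```

Call:
drive_tool(
  rows=[
    [0,0,0,0,0,0,0.5],
    [0,0,0,0,0,0,0.5],
    [0,0,0,0,0,0,0.5],
  ],
)

```text
time: 28.1
tool_pos: [0.4707, 0.3855, 0.1168]
tcp_rot: [2.221, 2.222, -0.002]
wrist_force: [0.1, -0.0, -2.0]
width: 0.719
grip_force: 68.0
```

```bash
python3 tq.py
```

```text
28.45 [0.471 0.386 0.117] 0.7235289294643822 mean [ 0.008 -0.012 -0.003  0.     0.097 -1.714] std [0.028 0.017 0.031 0.295 0.244 0.446]
```

```bash
cat > tq2.py <<'E'
from h import *
np.set_printoptions(precision=3,suppress=True)
L=[]
for i in range(12):
    s=status.read_state();L.append(s["torque"]);read_camera("side")
L=np.array(L);print(s["time"],s["tool_pos"],"tx",L[:,0],"mean",L.mean(0),"sem",L.std(0)/12**.5)
E
python3 tq2.py
```

```text
29.05 [0.471 0.387 0.117] tx [ 0.01  -0.02   0.005  0.048  0.035  0.032  0.051 -0.016 -0.02   0.002
 -0.004  0.004] mean [ 0.011 -0.005 -0.007] sem [0.007 0.004 0.009]
```

Call:
drive_tool(
  rows=[
    [0,0,0,-0.041,0,0,0.5],
    [0,0,0,-0.041,0,0,0.5],
    [0,0,0,-0.041,0,0,0.5],
    [0,0,0,0,0,0,0.5],
    [0,0,0,0,0,0,0.5],
    [0,0,0,0,0,0,0.5],
    [0,0,0,0,0,0,0.5],
  ],
)

```text
time: 29.68
tool_pos: [0.4716, 0.2646, 0.1177]
tcp_rot: [2.22, 2.223, 0.002]
wrist_force: [-0.2, -0.7, -2.5]
width: 0.723
grip_force: 68.0
```

```bash
python3 tq2.py
```

```text
30.2333 [0.471 0.264 0.117] tx [ 0.101  0.04   0.044  0.046  0.068 -0.015  0.072  0.017  0.014  0.048
  0.008  0.009] mean [ 0.038 -0.002 -0.008] sem [0.009 0.01  0.008]
```

Ambiguous, so I'll do a decisive check: tip the tin so anything loose runs to one end, level it and read, then do the other end.

Call:
drive_tool(
  rows=[
    [0,-7,0,0,0,0,0.5],
    [0,-7,0,0,0,0,0.5],
    [0,-7,0,0,0,0,0.5],
    [0,0,0,0,0,0,0.5],
    [0,0,0,0,0,0,0.5],
    [0,0,0,0,0,0,0.5],
    [0,0,0,0,0,0,0.5],
  ],
)

```text
time: 30.87
tool_pos: [0.4711, 0.2628, 0.1175]
tcp_rot: [2.023, 2.022, -0.373]
wrist_force: [-0.2, 0.3, -1.6]
width: 0.723
grip_force: 68.2
```

Call:
drive_tool(
  rows=[
    [0,4,0,0,0,0,0.5],
    [0,4,0,0,0,0,0.5],
    [0,4,0,0,0,0,0.5],
    [0,4,0,0,0,0,0.5],
    [0,5,0,0,0,0,0.5],
    [0,0,0,0,0,0,0.5],
    [0,0,0,0,0,0,0.5],
  ],
)

```text
time: 31.45
tool_pos: [0.4714, 0.2613, 0.1182]
tcp_rot: [2.224, 2.217, 0.001]
wrist_force: [1.0, 0.1, -2.4]
width: 0.723
grip_force: 68.2
```

```bash
python3 tq2.py
```

```text
32.0 [0.471 0.264 0.117] tx [-0.031 -0.019 -0.005 -0.048 -0.007 -0.032 -0.042 -0.029 -0.033  0.026
 -0.025 -0.051] mean [-0.025 -0.021  0.004] sem [0.006 0.007 0.011]
```

Call:
drive_tool(
  rows=[
    [0,7,0,0,0,0,0.5],
    [0,7,0,0,0,0,0.5],
    [0,7,0,0,0,0,0.5],
    [0,0,0,0,0,0,0.5],
    [0,0,0,0,0,0,0.5],
    [0,0,0,0,0,0,0.5],
    [0,0,0,0,0,0,0.5],
  ],
)

```text
time: 32.63
tool_pos: [0.4715, 0.2644, 0.1177]
tcp_rot: [-2.02, -2.025, -0.374]
wrist_force: [0.2, 1.0, -2.8]
width: 0.72
grip_force: 68.4
```

Call:
drive_tool(
  rows=[
    [0,-4,0,0,0,0,0.5],
    [0,-4,0,0,0,0,0.5],
    [0,-4,0,0,0,0,0.5],
    [0,-4,0,0,0,0,0.5],
    [0,-5,0,0,0,0,0.5],
    [0,0,0,0,0,0,0.5],
    [0,0,0,0,0,0,0.5],
  ],
)

```text
time: 33.22
tool_pos: [0.4711, 0.2664, 0.1177]
tcp_rot: [-2.215, -2.228, -0.003]
wrist_force: [-0.1, 0.5, -2.6]
width: 0.717
grip_force: 68.4
```

```bash
python3 tq2.py
```

```text
33.7667 [0.471 0.263 0.117] tx [ 0.037  0.092  0.001 -0.004 -0.046  0.044  0.001 -0.024 -0.006  0.007
  0.025 -0.026] mean [ 0.008 -0.008  0.012] sem [0.01  0.01  0.009]
```

Call:
drive_tool(
  rows=[
    [0,0,0,0.0415,0,0,0.5],
    [0,0,0,0.0415,0,0,0.5],
    [0,0,0,0.035,0,0,0.5],
    [0,0,0,0,0,0,0.5],
    [0,0,0,0,0,0,0.5],
    [0,0,0,0,0,0,0.5],
    [0,0,0,0,0,0,0.5],
  ],
)

```text
time: 34.4
tool_pos: [0.4707, 0.3804, 0.1168]
tcp_rot: [2.221, 2.222, -0.002]
wrist_force: [0.2, -0.8, -1.9]
width: 0.723
grip_force: 68.5
```

```bash
python3 tq2.py
```

```text
34.95 [0.471 0.382 0.117] tx [-0.065 -0.099  0.018 -0.027 -0.065 -0.04  -0.016 -0.041 -0.003 -0.059
 -0.077 -0.098] mean [-0.048 -0.01  -0.006] sem [0.01  0.007 0.006]
```

Call:
drive_tool(
  rows=[
    [0,0,0,-0.0415,0,0,0.5],
    [0,0,0,-0.0415,0,0,0.5],
    [0,0,0,-0.035,0,0,0.5],
    [0,0,0,0,0,0,0.5],
    [0,0,0,0,0,0,0.5],
    [0,0,0,0,0,0,0.5],
    [0,0,0,0,0,0,0.5],
  ],
)

```text
time: 35.58
tool_pos: [0.4716, 0.2647, 0.1176]
tcp_rot: [-2.22, -2.223, -0.002]
wrist_force: [-0.0, -0.7, -1.8]
width: 0.722
grip_force: 68.5
```

```bash
python3 tq2.py
```

```text
36.1333 [0.471 0.264 0.117] tx [ 0.045  0.068  0.067  0.001  0.02   0.016  0.07   0.045 -0.02   0.045
  0.054  0.053] mean [ 0.039 -0.01  -0.001] sem [0.008 0.007 0.007]
```

Now it is clear: -0.048 N m after the +y stroke and +0.039 N m after the -y stroke. This tin rattles, so carry it to the dish centre at (0.492, -0.163).

Call:
drive_tool(
  rows=[
    [0,0,0,-0.015,0,0,0.5],
    [0,0,0,-0.03,0.002,0,0.5],
    [0,0,0,-0.035,0.002,0,0.5],
    [0,0,0,-0.035,0.002,0,0.5],
    [0,0,0,-0.035,0.002,0,0.5],
    [0,0,0,-0.035,0.002,0,0.5],
    [0,0,0,-0.035,0.002,0,0.5],
    [0,0,0,-0.035,0.002,0,0.5],
  ],
)

```text
time: 36.85
tool_pos: [0.4852, 0.0069, 0.1175]
tcp_rot: [2.22, 2.222, 0.001]
wrist_force: [0.7, -0.2, -2.2]
width: 0.725
grip_force: 68.5
```

Call:
drive_tool(
  rows=[
    [0,0,0,-0.035,0.002,0,0.5],
    [0,0,0,-0.035,0.002,0,0.5],
    [0,0,0,-0.035,0.002,0,0.5],
    [0,0,0,-0.03,0.001,0.003,0.5],
    [0,0,0,-0.025,0,0.006,0.5],
    [0,0,0,-0.012,0,0.006,0.5],
    [0,0,0,0,0,0.004,0.5],
    [0,0,0,0,0,0,0.5],
  ],
)

```text
time: 37.52
tool_pos: [0.4913, -0.1631, 0.0969]
tcp_rot: [-2.221, -2.218, 0.001]
wrist_force: [-0.4, 0.5, -1.2]
width: 0.722
grip_force: 68.5
```

Call:
drive_tool(
  rows=[
    [0,0,0,0,0,0,0.5],
    [0,0,0,0,0,0,0.5],
    [0,0,0,0,0,0,0.5],
    [0,0,0,0,0,0,0.5],
  ],
)

```text
time: 37.85
tool_pos: [0.4928, -0.1624, 0.0986]
tcp_rot: [2.219, 2.224, 0.001]
wrist_force: [-0.3, 0.2, -2.6]
width: 0.722
grip_force: 68.5
```

Run:
```python
from h import *
np.set_printoptions(precision=3,suppress=True)
s=status.read_state();print(s["time"],s["tool_pos"],s["tcp_rot"])
sc=read_camera("scene");sd=read_camera("side")
for n,z in(("tin_a",.02),("change_dish",.016),("price_stamp",.03),("tin_a",.12)):
  for m in masks_of(sd,n):
    if m["score"]>.4: print(n,z,round(m["score"],2),np.round(m["bbox"]),*rect(sd,m,z))
im=np.zeros((600,800,3),np.uint8)
im[:,:400]=cv2.resize(sd["color"][140:350,230:370],(400,600),interpolation=2)
im[:,400:]=cv2.resize(sc["color"][150:330,180:300+0],(400,600),interpolation=2)
cv2.imwrite("pics/f5.png",im[:,:,::-1])
```

```text
37.85 [ 0.493 -0.162  0.099] [2.219 2.224 0.001]
tin_a 0.02 0.91 [301. 257. 325. 286.] [467.887 217.199] [117.159  64.185] 88.1
tin_a 0.02 0.86 [302. 224. 328. 251.] [448.088  63.675] [128.148  67.812] 86.6
tin_a 0.02 0.69 [288. 163. 309. 185.] [ 480.027 -315.795] [141.481  69.536] 88.0
change_dish 0.016 0.77 [281. 189. 314. 209.] [ 491.145 -157.454] [110.156 107.422] 87.6
price_stamp 0.03 0.52 [312. 191. 328. 219.] [418.933 -81.289] [ 46.294 137.805] 3.2
tin_a 0.12 0.91 [301. 257. 325. 286.] [478.151 326.794] [105.273  57.673] 88.1
tin_a 0.12 0.86 [302. 224. 328. 251.] [460.361 188.845] [115.148  60.932] 86.6
tin_a 0.12 0.69 [288. 163. 309. 185.] [ 489.06  -152.127] [127.128  62.482] 88.0
```

View pics/f5.png

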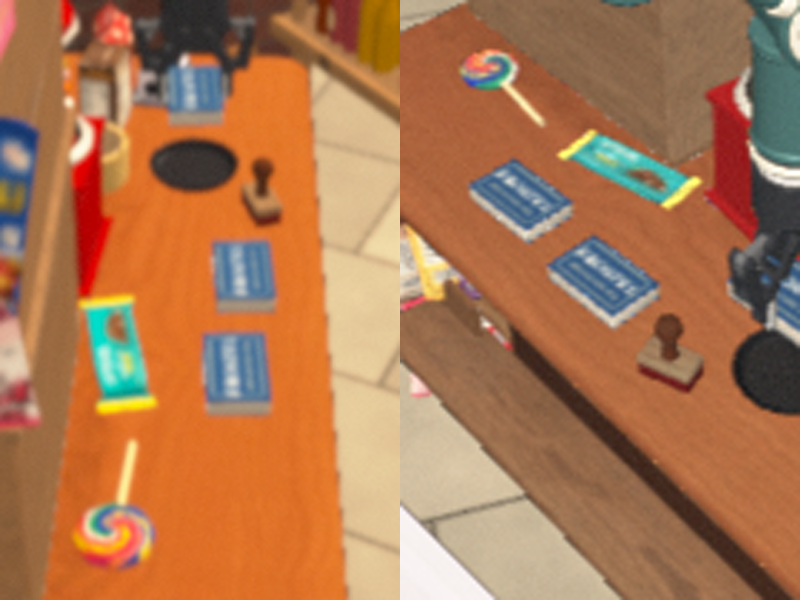

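The picture shows the tin held level over the dish at left-tile (195,95). The other two tins lie flat in place and nothing else has been disturbed. Hand it in.

```bash
python3 -c "
from h import *
print(status.read_state()['joint_vel'].round(3)); print(workorder.finish_job())"
```

```text
[-0.003  0.001  0.002 -0.    -0.001  0.001]
the job is handed in; nothing more can be done
None
```

The job is handed in at about 38 s: I pressed the counter lever to its stop and it sprang back, laid the two quiet tins back in place (shaken a bit less hard than the third), and am holding the rattling one (farthest left) level over the dish centre, underside about 10 cm up.

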